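Eject a counter into the caddy pot, turn the pot to the front and hold it

ROBOT

A 7-joint arm with a two-finger parallel gripper is mounted at the origin on the work surface. World frame = base frame: x ahead of the robot, y to its left, z up, the work surface at z = 0. Lengths are in mm, angles in rad, forces in N, time in s.
With the tool pointing down it reaches from about 400 to 875 mm from the base axis. Payload 6.5 kg.
Tool frame: the origin (TCP) lies midway between the tips of the shut fingers; the grasp point (between the pads) lies 19 mm behind it (bot.grip_point_offset is the distance from the TCP to the grasp point, in mm); y points along the fingers, x is the direction in which the jaws open and shut, and the axes are right-handed (so a half turn about y gives the same grasp; the last joint's range is limited). The gripper opens to 88 mm and grips with 3 to 60 N. Pads are 18 mm wide; open, the fingers measure 123 mm over their backs; the gripper's body (75 mm by 187 mm) begins 45 mm behind the grasp point.
Start: joints at [-1.221, 0.536, -0.004, 1.538, 0.003, 1.067, -0.071], TCP at [262.544, 594.61, 238.716] pointing down, gripper open.
Joint ranges: [-2.7, 2.7], [-0.37, 2.16], [-1.27, 1.26], [0.24, 2.4], [-1.31, 4.45], [0.19, 1.91], [-2.76, 2.76]. Speed limits (rad/s): [2.39, 2.39, 3.14, 3.14, 3.14, 3.14, 3.14].

INTERFACE

Orientations are given as a unit quaternion [w, x, y, z].
In Python, from rig import bot, viewer gives the robot as it stands.
- The arm moves only by the tool send_rows, never from a script. Its argument "moves" is a list of rows, each a list of 7 numbers: the closure, from 0 (fully open) to 1 (shut), then the shift along the tool's x, y, z in units of 40 mm (1.0 is 40 mm), then the turn, a rotation vector about the tool's x, y, z in units of 6 degrees (1.0 is 6 degrees). In form: [[grip, x, y, z, wx, wy, wz], ...]. A call has 1 to 20 rows; each row shifts and turns the pose as measured when the row begins, along the tool's axes as they then stand; what a row does not reach is not made up. A row lasts 1/12 s, in which the tool goes at most 41.7 mm and 7.16 degrees, less where a joint would pass 70% of its speed; a pose out of reach is approached as far as the arm can. A call is refused whole if a number of a shift passes 1 or a number of a turn 1, either way. A call with a gripper value outside its range is refused whole. The fingers move at their own pace and stop on an object; "squeeze" is the grip in N (left out, the last holds). Time passes only in rows, so rows that do not move let the fingers close. It gives the time, the measured TCP pose, the force and the opening at its end, in the units of the state.
- bot.get_state(): the state, without advancing time (a new reading comes with each control period).
- viewer.grab_frame(name): name is "scene" or "top" or "wrist"; returns a dict with "img" (384x512x3 uint8, red, green, blue), "intrinsics" (3x3 intrinsics, pixels), "view" (4x4, takes a point from world to camera coordinates). Camera axes: x right, y up, looking along -z (the intrinsics and any distortion apply to the point x, -y, -z); pixel columns grow to the right and rows downward; lengths in mm; the calibration is good to about 2 mm. A picture is of the moment at which its call begins. There is no depth.
- bot.hand_in(): hands the job in, once; it reports no verdict.
The state is a dict: "time_s": time; "qpos": joint angles; "qvel": joint speeds; "tau": joint torques, N m; "ee_pos": TCP position; "orientation": TCP orientation; "contact_force": force on the tool from outside, world axes, zero at the start; "wrist_torque": the same for the moment, N m; "width": finger opening in mm.
Only numpy, scipy, OpenCV 4.12 (cv2) and the standard library are available. Lean on these libraries where they do the work, as an engineer would, in place of code of your own. Each camera call takes 0.05 s, during which the arm holds its last target. There are 200 camera calls.

TASK

Press the black ejector slide of the desk caddy inwards until the green counter on its ledge drops into the open white pot below, and let the slide spring back. Then grip the wooden bar knob on top, turn the turntable until the open pot stands right at the aluminium front pointer, and finish while still holding the knob so that the turntable stays still there (it springs back if let go), with the counter in the pot. Leave the mug, pencil box, dish and lamp base where they are.

Things in the scene. Friction and masses are not known exactly. Their poses are not given: they have to be found in the camera images.
- knob (a point): Centre of the wooden bar knob, on the turning axis, 118 mm above the worktop: bar 60 mm long (along the turntable's y axis, towards and away from the open pot), 14 mm thick, 30 mm high. All else that turns stays lower than 75 mm, save the 20 mm thick steel stem under the knob.
- turntable: Wooden turntable disc 224 mm across, top at height 30 mm. Origin on its axis at worktop height; z up; its y axis points to the open pot, along the bar knob. Turns about z up to 3 rad either way; starts with the pot below the dispenser ledge, within 0.1 rad; a weak spring (0.06 N m/rad, friction 0.02 N m) turns it back there when let go. Carries the open pot, a lidded round jar and a square tin.
- pot (a point): Middle of the cavity of the open white ceramic pot on the turntable: outside 72 mm across, inside 66 mm at the rim; the point is 18 mm above its floor and 20 mm below its rim (rim 72 mm above the worktop), 72 mm from the turning axis.
- front_spot (a point): Fixed point where pot must come: 72 mm from the axis, straight in from the front pointer, a fixed aluminium stand 70 mm high just outside the turntable whose cone tip points at the axis. It lies 0.65 to 1.45 rad counter-clockwise (seen from above) of the pot's start.
- ejector (a joint): Travel (m) of the black ejector slide: 0 at rest, 0.040 fully in. It slides level, straight towards the turning axis, on the aluminium ledge of the dispenser column beside the turntable; the spring takes about 1 N to start and 6 N when fully in, and returns it. It pushes the counter over the ledge's inner end, where it falls into the pot.
- press_face (a point): Centre of the outer face of the ejector slide's upright black tab, the face to push on; moves with the slide. Tab 33 mm wide, 14 mm thick, free from about 97 to 135 mm above the worktop (face centre 116 mm). Behind it (outwards) nothing is higher than 94 mm. At rest the face is 147 mm from the axis.
- counter_center (a point): Centre of the green plastic counter lying in front of the slide on the ledge: disc 34 mm across, 9 mm thick; ledge top 84 mm above the worktop.
- mug: White mug, 80 mm across, 92 mm high, loose bystander. Origin under its centre.
- pencil_box: Wooden pencil box with sliding lid, 215 x 72 x 44 mm, loose bystander. Origin under its centre, x along its length.
- dish: White dish 116 mm across, 20 mm high, with three loose green counters in it, bystander. Origin under its centre.
- lamp_base: Black round desk lamp base, 140 mm across, 62 mm high, with a press switch, loose bystander. Origin under its centre.
Mind the look-alikes: they are no part of the job. Leave any blue or purple look-alike of the part that bears counter_center alone.

How it is judged (in metres and radians):
On the way, in this order (a step that is already met when the one before it is completed fails the run):
1. the ejector slide is being pressed in (over 10 mm) (value of joint ejector above 0.01 m).
2. the counter lies in the open pot and the slide has sprung back (horizontal distance between counter_center and pot below 0.03 m and height (world z) of counter_center between 0.03 and 0.07 m and value of joint ejector below 0.005 m), for 0.2 s.
At the end, for the whole second after the job is handed in: The open pot's centre is within 10 mm of the front spot, the turntable is still (under 0.05 rad/s), the fingers hold the knob (contact over 1 N, grasp point within 35 mm of the knob's centre), the counter lies in the pot (within 30 mm of its centre, below its rim) and the slide is back (under 5 mm) (all of step 2 and horizontal distance between pot and front_spot below 0.01 m and angular speed of turntable below 0.05 rad/s and contact force between the fingers and turntable above 1 N and distance between the grasp point and knob below 0.035 m); the arm keeps its last pose, push and grip.
It fails at once if the mug is pushed away (over 30 mm) (distance of mug from where it was at the start of the episode above 0.03 m).
It fails at once if the pencil box is pushed away (over 30 mm) (distance of pencil_box from where it was at the start of the episode above 0.03 m).
It fails at once if the dish is pushed away (over 30 mm) (distance of dish from where it was at the start of the episode above 0.03 m).
It fails at once if the lamp base is pushed away (over 30 mm) (distance of lamp_base from where it was at the start of the episode above 0.03 m).
It also fails if it takes over 58 s, if anything falls off the work surface, if the arm or the gripper's body presses on something with over 40 N, if the wrist force passes 120 N, or if a joint passes its speed limit or range.

## Working session

There is one attempt and no reset: what is moved stays moved. The work goes in short steps, Python scripts to look and compute and a tool call to move; the robot and the scene stay as the last step left them, time stands still between calls to the robot, and variables do not carry over. Pictures are saved under pics/ and viewed, about 8 in all and at most 12, crops included, and the job is handed in when it is done.

Besides the shell and the picture viewer there is one more tool, called after "Emit:" in YAML: its name, and indented under it one key for each argument. send_rows: Moves the arm, as the interface text tells. Its arguments: {"type":"object","properties":{"moves":{"type":"array"},"squeeze":{"type":"number"}},"required":["moves"]}

```bash
mkdir -p pics; cat > h.py <<'E'
import numpy as np, cv2, json
from rig import bot, viewer
def grab(n,save=None):
    f=viewer.grab_frame(n)
    if save: cv2.imwrite('pics/'+save,cv2.cvtColor(f['img'],cv2.COLOR_RGB2BGR))
    return f
def ray(f,u,v):
    K=np.array(f['intrinsics']);V=np.array(f['view'])
    d=np.linalg.inv(K)@[u,v,1]; d=np.array([d[0],-d[1],-d[2]])
    R=V[:3,:3]; return -R.T@V[:3,3], R.T@d
def plane(f,u,v,z):
    o,d=ray(f,u,v); return o+d*(z-o[2])/d[2]
def proj(f,p):
    V=np.array(f['view']);c=V[:3,:3]@p+V[:3,3]; q=np.array(f['intrinsics'])@[c[0],-c[1],-c[2]]; return q[:2]/q[2]
E
python3 - <<'E'
from h import *
fs={n:grab(n) for n in('top','scene')}
np.save('fs.npy',fs,allow_pickle=True)
im=np.hstack([fs[n]['img'] for n in fs])
for n in fs: cv2.imwrite(f'pics/{n}0.png',cv2.resize(cv2.cvtColor(fs[n]['img'],cv2.COLOR_RGB2BGR),(800,600),interpolation=cv2.INTER_CUBIC))
print(bot.get_state()); print(fs['top']['view'],fs['scene']['view'],fs['top']['intrinsics'],list(fs['top'].keys()))
E
```

```text
{'time_s': 0.1, 'qpos': array([-1.22120452,  0.53708468, -0.00442862,  1.53874569,  0.00259561,
        1.06730282, -0.07117279]), 'qvel': array([ 5.02777365e-04, -2.70283723e-03, -1.01460013e-03, -7.05763461e-04,
        3.40772984e-05,  2.40199686e-04, -1.62718981e-04]), 'tau': array([ 2.04828961e-03, -5.72072589e+01,  9.93657969e-01, -2.52233201e+01,
       -5.61831042e-02,  1.33762427e-02,  7.10999097e-05]), 'ee_pos': array([262.34069705, 594.11404015, 237.94165977]), 'orientation': array([-0.59208782,  0.59274674,  0.38562772, -0.38649007]), 'contact_force': array([ 0.43988146, -0.25524442, -0.11161981]), 'wrist_torque': array([-0.02140223,  0.00346317, -0.01641755]), 'width': 88.05049737149506}
[[ 1.74739560e-02 -9.99818845e-01  7.54577817e-03 -6.50521798e+01]
 [ 9.97751569e-01  1.79252158e-02  6.45793587e-02 -5.75052222e+02]
 [-6.47029195e-02  6.40035513e-03  9.97884045e-01 -1.27609253e+03]
 [ 0.00000000e+00  0.00000000e+00  0.00000000e+00  1.00000000e+00]] [[-8.53208484e-01  5.21400751e-01  1.32868464e-02  5.13574371e+02]
 [-4.19293590e-01 -7.00828577e-01  5.77089414e-01  1.36339911e+02]
 [ 3.10206656e-01  4.86806494e-01  8.16572880e-01 -1.60783887e+03]
 [ 0.00000000e+00  0.00000000e+00  0.00000000e+00  1.00000000e+00]] [[425.65129333   0.         251.03668375]
 [  0.         425.65129333 193.45035725]
 [  0.           0.           1.        ]] ['img', 'intrinsics', 'view']
```

View pics/top0.png

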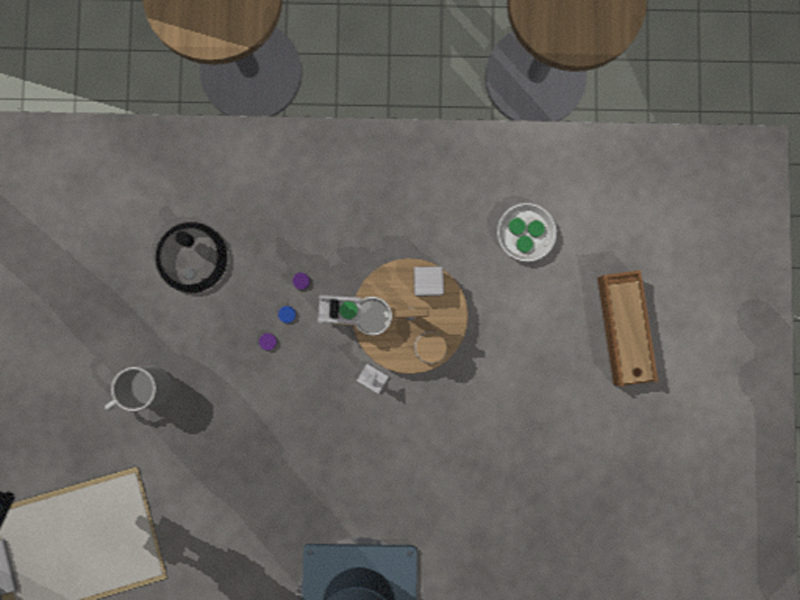

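View pics/scene0.png

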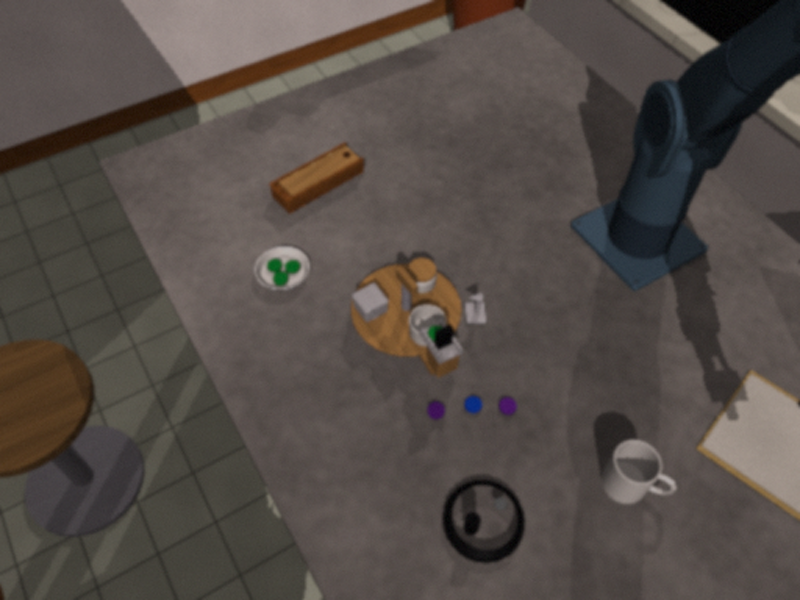

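```bash
python3 - <<'E'
from h import *
fs=np.load('fs.npy',allow_pickle=True).item()
t=fs['top'];s=1.5625
for n,u,v,z in [('disc',411,317,30),('tab',334,309,135),('knobends a',393,313,133),('b',428,313,133),('ptr',373,379,70),('counter',348,310,93),('potrim',373,316,72),('mug',133,390,92),('lamp',191,258,62)]:
    print(n,plane(t,u/s,v/s,z).round(1))
a=t['img'][150:270,190:310]; b=fs['scene']['img'][150:260,210:320]
c=np.hstack([cv2.resize(a,(400,400),interpolation=cv2.INTER_CUBIC),cv2.resize(b,(400,400),interpolation=cv2.INTER_CUBIC)])
cv2.imwrite('pics/crop.png',cv2.cvtColor(np.clip(c*1.5,0,255).astype('uint8'),cv2.COLOR_RGB2BGR))
from scipy.spatial.transform import Rotation as R
q=bot.get_state()['orientation'];print(R.from_quat(np.roll(q,-1)).as_matrix().round(3))
E
```

```text
disc [547.6 -91.4  30. ]
tab [554.8  48.7 135. ]
knobends a [549.7 -55.8 133. ]
b [ 550.8 -117.9  133. ]
ptr [429.5 -21.3  70. ]
counter [555.6  26.5  93. ]
potrim [546.4 -19.1  72. ]
mug [403.3 413.5  92. ]
lamp [650.1 326.3  62. ]
[[ 0.404 -0.001 -0.915]
 [ 0.915 -0.001  0.404]
 [-0.002 -1.    -0.   ]]
```

View pics/crop.png

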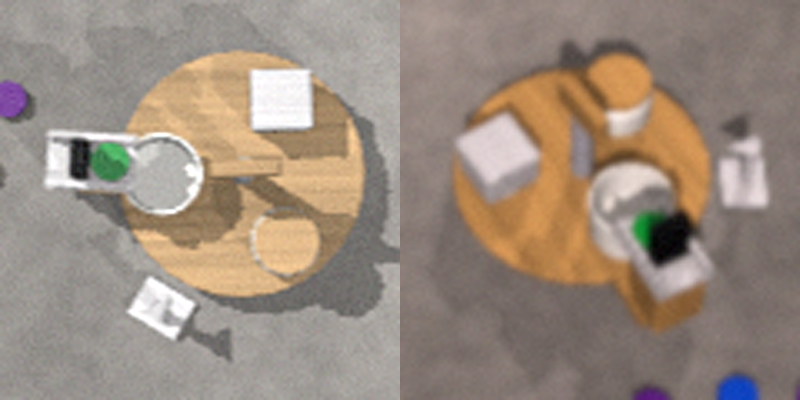

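Emit:
send_rows:
  moves:
    - [0.5,0,0,0,0,1,0]
    - [1,0,0,0,0,1,0]
    - [1,0,0,0,0,1,0]
    - [1,0,0,0,0,1,0]
    - [1,0,0,0,0,1,0]
    - [1,0,0,0,0,1,0]
    - [1,0,0,0,0,1,0]
    - [1,0,0,0,0,1,0]
    - [1,0,0,0,0,1,0]
    - [1,0,0,0,0,1,0]
    - [1,0,0,0,0,1,0]
    - [1,0,0,0,0,0,0]

```text
time_s: 1.1
ee_pos: [260.5, 590.0, 231.7]
orientation: [-0.702, 0.711, -0.021, 0.017]
contact_force: [-0.9, 0.2, 1.0]
width: 10.3
```

Emit:
send_rows:
  moves:
    - [1,0.52,0,-0.85,0,0,0]
    - [1,0.52,0,-0.85,0,0,0]
    - [1,0.52,0,-0.85,0,0,0]
    - [1,0.52,0,-0.85,0,0,0]
    - [1,0.52,0,-0.85,0,0,0]
    - [1,0.52,0,-0.85,0,0,0]
    - [1,0.52,0,-0.85,0,0,0]
    - [1,0.52,0,-0.85,0,0,0]
    - [1,0.52,0,-0.85,0,0,0]
    - [1,0.52,0,-0.85,0,0,0]
    - [1,0.52,0,-0.85,0,0,0]
    - [1,0.52,0,-0.85,0,0,0]
    - [1,0.52,0,-0.85,0,0,0]
    - [1,0,0,0,0,0,0]

```text
time_s: 2.27
ee_pos: [523.9, 122.5, 232.2]
orientation: [-0.702, 0.712, 0.001, -0.006]
contact_force: [-0.5, 0.4, -0.1]
width: 0.6
```

```bash
cat >> h.py <<'E'
from scipy.spatial.transform import Rotation as R
def st():
    s=bot.get_state(); M=R.from_quat(np.roll(s['orientation'],-1)).as_matrix()
    print('t',round(s['time_s'],2),'pos',s['ee_pos'].round(1),'F',s['contact_force'].round(1),'w',round(s['width'],1),'q7',s['qpos'][6].round(2),'xang',np.degrees(np.arctan2(M[1,0],M[0,0])).round(1),'\n',M.round(3)); return s,M
E
python3 - <<'E'
from h import *
st()
f=grab('wrist'); np.save('w1.npy',f,allow_pickle=True)
cv2.imwrite('pics/w1.png',cv2.cvtColor(f['img'],cv2.COLOR_RGB2BGR))
for p in [(550,-88,133),(555,56,135),(430,-21,70)]: print(proj(f,np.array(p)).round(0))
E
```

```text
t 2.27 pos [523.9 122.5 232.2] F [-0.5  0.4 -0.1] w 0.6 q7 -0.15 xang 0.5 
 [[ 1.    -0.007 -0.009]
 [ 0.009 -0.015  1.   ]
 [-0.007 -1.    -0.015]]
[278. 382.]
[289. 265.]
[176. 291.]
```

View pics/w1.png

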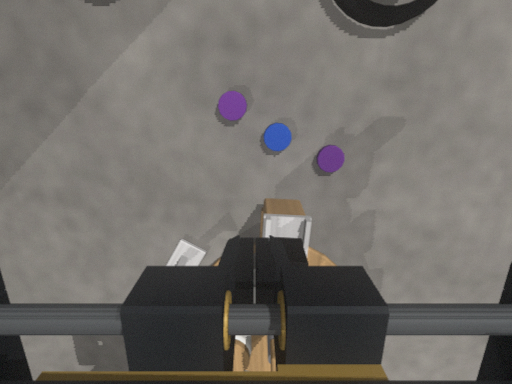

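```bash
python3 - <<'E'
from h import *
f=np.load('w1.npy',allow_pickle=True).item()
for n,u,v,z in [('railL',265,214,94),('railR',311,218,94),('ptr',187,252,70)]: print(n,plane(f,u,v,z).round(1))
t=np.load('fs.npy',allow_pickle=True).item()['top']
im=t['img']; 
# dark tab blob near (334,309)/1.5625
sub=im[185:212,205:228].astype(int).max(2); m=(sub<40)
ys,xs=np.nonzero(m); print(len(xs),xs.min()+205,xs.max()+205,ys.min()+185,ys.max()+185)
u,v=xs.mean()+205,ys.mean()+185; print(u,v,plane(t,u,v,135).round(1))
hsv=cv2.cvtColor(im,cv2.COLOR_RGB2HSV)[185:215,205:240]
g=cv2.inRange(hsv,(40,80,30),(85,255,255)); ys,xs=np.nonzero(g); print('counter',plane(t,xs.mean()+205,ys.mean()+185,93).round(1),len(xs))
E
```

```text
railL [533.9  89.3  94. ]
railR [580.3  85.5  94. ]
ptr [446.9  31.6  70. ]
50 212 216 192 202
213.8 196.92 [557.1  48.7 135. ]
counter [556.9  27.1  93. ] 103
```

Emit:
send_rows:
  moves:
    - [1,0.45,0,-0.3,0,0,0]
    - [1,0.45,0,-0.3,0,0,0]
    - [1,0,0.8,0,0,0,0]
    - [1,0,0.8,0,0,0,0]
    - [1,0,0.8,0,0,0,0]
    - [1,0,0.4,0,0,0,0]
    - [1,0,0,0,0,0,0]

```text
time_s: 2.9
ee_pos: [558.2, 107.6, 115.9]
orientation: [-0.704, 0.71, 0.01, -0.016]
contact_force: [-0.3, 0.3, 0.3]
width: 0.6
```

Emit:
send_rows:
  moves:
    - [1,0,0.15,-0.4,0,0,0]
    - [1,0,0,-0.3,0,0,0]
    - [1,0,0,-0.2,0,0,0]
    - [1,0,0,-0.2,0,0,0]
    - [1,0,0,-0.2,0,0,0]

```text
time_s: 3.32
ee_pos: [559.3, 60.7, 111.7]
orientation: [-0.706, 0.708, 0.015, -0.022]
contact_force: [-0.8, 2.2, -1.0]
width: 0.2
```

Emit:
send_rows:
  moves:
    - [1,0,0,-0.2,0,0,0]
    - [1,0,0,-0.2,0,0,0]
    - [1,0,0,-0.2,0,0,0]
    - [1,0,0,-0.2,0,0,0]

```text
time_s: 3.65
ee_pos: [559.1, 31.1, 112.6]
orientation: [0.708, -0.705, -0.015, 0.024]
contact_force: [-2.6, 6.5, -1.3]
width: 0.4
```

```bash
python3 -c "from h import *; st()"
```

```text
t 3.65 pos [559.1  31.1 112.6] F [-2.6  6.5 -1.3] w 0.4 q7 0.17 xang 3.2 
 [[ 0.998 -0.013 -0.055]
 [ 0.055  0.004  0.998]
 [-0.013 -1.     0.004]]
```

Emit:
send_rows:
  moves:
    - [1,0,0,-0.2,0,0,0]
    - [1,-0.05,0,-0.15,0,0.3,0]
    - [1,0,0,-0.1,0,0,0]

```text
time_s: 3.9
ee_pos: [559.2, 29.5, 112.9]
orientation: [0.716, -0.698, -0.007, 0.015]
contact_force: [-1.8, 8.5, -2.8]
width: 0.3
```

```bash
python3 - <<'E'
from h import *
st()
a=grab('top')['img'][150:270,190:310]; b=grab('scene')['img'][150:260,210:320]
c=np.hstack([cv2.resize(x,(400,400),interpolation=cv2.INTER_CUBIC) for x in(a,b)])
cv2.imwrite('pics/push.png',cv2.cvtColor(np.clip(c*1.5,0,255).astype('uint8'),cv2.COLOR_RGB2BGR))
E
```

```text
t 3.9 pos [559.2  29.5 112.9] F [-1.8  8.5 -2.8] w 0.3 q7 0.18 xang 1.8 
 [[ 0.999 -0.011 -0.031]
 [ 0.032  0.026  0.999]
 [-0.011 -1.     0.026]]
```

View pics/push.png

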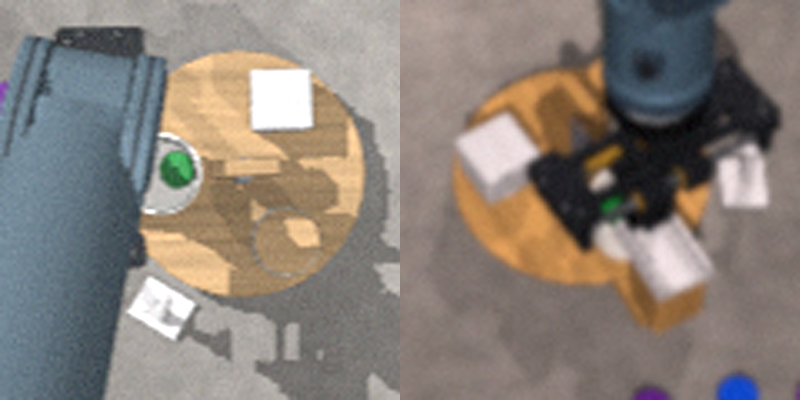

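The top view shows the green counter at crop (178,170), inside the pot, and the slide is against its stop. I'll back off now.

Emit:
send_rows:
  moves:
    - [1,0,0,0.4,0,0,0]
    - [1,0,0,0.5,0,0,0]
    - [1,0,0,0.6,0,0,0]
    - [1,0,0,0.4,0,0,0]
    - [1,0,-0.8,0.1,0,0,0]
    - [1,0,-0.9,0,0,0,0]
    - [0.8,0,-0.9,0,0,0,0]
    - [0.4,0,-0.8,0,0,0,0]
    - [0,0,0,0,0,0,0]
    - [0,0,0,0,0,0,0]
    - [0,0,0,0,0,0,0]
    - [0,0,0,0,0,0,0]

```text
time_s: 5.0
ee_pos: [564.1, 102.1, 260.7]
orientation: [0.715, -0.699, -0.012, 0.01]
contact_force: [0.4, -0.3, -1.0]
width: 38.5
```

```bash
python3 - <<'E'
from h import *
st()
f=grab('wrist'); np.save('w2.npy',f,allow_pickle=True)
c=[cv2.resize(f['img'],(400,300)),cv2.resize(grab('scene')['img'][150:260,210:320],(400,300),interpolation=cv2.INTER_CUBIC)]
cv2.imwrite('pics/w2.png',cv2.cvtColor(np.hstack(c),cv2.COLOR_RGB2BGR))
E
```

```text
t 5.0 pos [564.1 102.1 260.7] F [ 0.4 -0.3 -1. ] w 38.5 q7 -0.04 xang 1.8 
 [[ 1.     0.003 -0.031]
 [ 0.031  0.023  0.999]
 [ 0.004 -1.     0.023]]
```

View pics/w2.png

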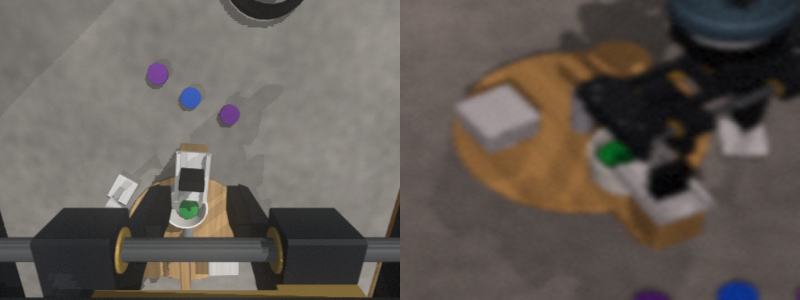

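Emit:
send_rows:
  moves:
    - [0,-0.08,0.15,-0.8,0,0,0]
    - [0,-0.08,0.15,-0.8,0,0,0]
    - [0,-0.08,0.15,-0.8,0,0,0]
    - [0,-0.08,0.15,-0.8,0,0,0]
    - [0,-0.08,0.15,-0.8,0,0,0]
    - [0,-0.08,0.15,-0.7,0,0,0]
    - [0,0,0,0,0,0,0]

```text
time_s: 5.68
ee_pos: [546.8, -89.8, 210.4]
orientation: [0.715, -0.699, -0.011, 0.017]
contact_force: [-0.8, -0.6, 0.2]
width: 88.0
```

```bash
python3 - <<'E'
from h import *
s,M=st()
f=grab('wrist','w3.png'); np.save('w3.npy',f,allow_pickle=True)
for p in [(550,-87,133),(548,-57,133),(552,-117,133)]: print(proj(f,np.array(p)).round(0))
print(ray(f,256,192))
E
```

```text
t 5.68 pos [546.8 -89.8 210.4] F [-0.8 -0.6  0.2] w 88.0 q7 0.36 xang 2.3 
 [[ 0.999 -0.01  -0.04 ]
 [ 0.04   0.022  0.999]
 [-0.009 -1.     0.022]]
[260. 204.]
[259. 166.]
[260. 240.]
(array([544.64193564, -12.25685816, 357.38322528]), array([ 0.00941173, -0.27755671, -0.96072546]))
```

View pics/w3.png

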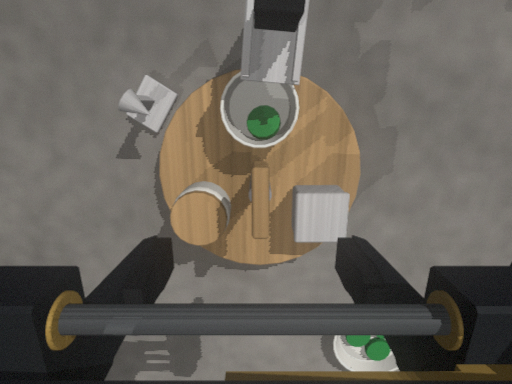

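```bash
python3 - <<'E'
from h import *
f=np.load('w3.npy',allow_pickle=True).item()
c=f['img'][50:200,90:290]
cv2.imwrite('pics/w3c.png',cv2.cvtColor(np.clip(cv2.resize(c,(800,600),interpolation=cv2.INTER_CUBIC)*1.2,0,255).astype('uint8'),cv2.COLOR_RGB2BGR))
for p in [(429,-21,0),(429,-21,70),(550,-88,70),(550,-88,0)]: print(proj(f,np.array(p,float)).round(0))
print('knob',plane(f,260.5,201,133),'potrim',plane(f,260,108,72),'bar',plane(f,261,165,133),plane(f,260,238,133))
E
```

```text
[155. 108.]
[130. 109.]
[259. 185.]
[259. 170.]
knob [550.62946726 -84.1940323  133.        ] potrim [547.76032864 -15.63781863  72.        ] bar [549.70517926 -55.89481115 133.        ] [ 551.66184379 -115.46017244  133.        ]
```

View pics/w3c.png

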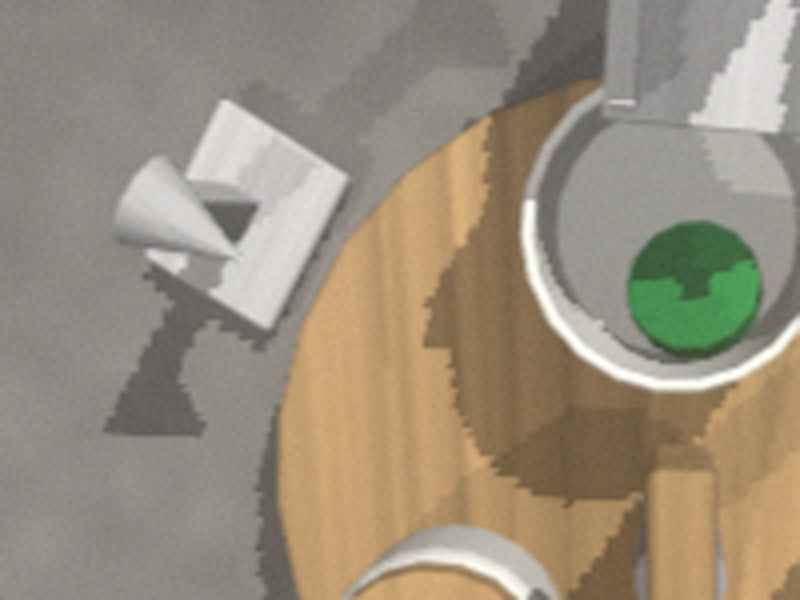

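```bash
python3 - <<'E'
from h import *
f=np.load('w3.npy',allow_pickle=True).item()
a=np.array([550.5,-85.])
def pr(n,u,v,z):
    p=plane(f,u,v,z)[:2]; d=p-a; print(n,z,p.round(1),'r',np.hypot(*d).round(1),'ang',np.degrees(np.arctan2(d[1],d[0])).round(1)); return p
for z in (55,62): 
    t=pr('tip',149.5,113.75,z); b=pr('base',124,100,z); d=t-b; print('axis dir',np.degrees(np.arctan2(-d[1],-d[0])))
pr('plate',151.75,103.75,4); pr('pot',260,108,72);
E
```

```text
tip 55 [441.7 -25.4] r 124.1 ang 151.3
base 55 [418.  -13.7] r 150.4 ang 151.7
axis dir 153.5717586393012
tip 62 [444.  -25.1] r 122.1 ang 150.6
base 62 [421.  -13.7] r 147.9 ang 151.2
axis dir 153.57175863930115
plate 4 [427.4 -16.7] r 140.7 ang 151.0
pot 72 [547.8 -15.6] r 69.4 ang 92.3
```

Emit:
send_rows:
  moves:
    - [0,0.1,0.67,0.06,0,0,0]
    - [0,0,0.67,0,0,0,0]
    - [0,0,0.67,0,0,0,0]
    - [0,0,0.6,0,0,0,0]
    - [0,0,0,0,0,0,0]

```text
time_s: 6.15
ee_pos: [551.4, -77.0, 101.2]
orientation: [0.716, -0.697, -0.013, 0.019]
contact_force: [-0.8, 1.0, -0.0]
width: 88.0
```

Emit:
send_rows:
  moves:
    - [0,0,0,-0.2,-0.2,0,0]
    - [0,0,0,0,0,0,0]
    - [1,0,0,0,0,0,0]
    - [1,0,0,0,0,0,0]
    - [1,0,0,0,0,0,0]
    - [1,0,0,0,0,0,0]
    - [1,0,0,0,0,0,0]
    - [1,0,0,0,0,0,0]
    - [1,0,0,0,0,0,0]
    - [1,0,0,0,0,0,0]
  squeeze: 30

```text
time_s: 6.98
ee_pos: [555.5, -83.3, 106.5]
orientation: [0.708, -0.705, -0.016, 0.018]
contact_force: [-0.0, 0.1, -0.7]
width: 36.6
```

```bash
python3 -c "from h import *; st()"
```

```text
t 6.98 pos [555.5 -83.3 106.5] F [-0.   0.1 -0.7] w 36.6 q7 0.41 xang 2.8 
 [[ 0.999 -0.002 -0.048]
 [ 0.048  0.004  0.999]
 [-0.002 -1.     0.004]]
```

Emit:
send_rows:
  moves:
    - [1,-0.1,0.12,0,0,0,0]
    - [1,0,0,0,0,0,0]
    - [1,0,0,0,0,0,0]
    - [1,0,0,0,0,0,0]
    - [1,0,0,0,0,0,0]

```text
time_s: 7.4
ee_pos: [550.6, -83.6, 101.5]
orientation: [0.709, -0.705, -0.016, 0.018]
contact_force: [0.2, 0.0, 0.4]
width: 17.8
```

```bash
python3 -c "from h import *; st()"
```

```text
t 7.4 pos [550.6 -83.6 101.5] F [0.2 0.  0.4] w 17.8 q7 0.41 xang 2.7 
 [[ 0.999 -0.003 -0.048]
 [ 0.048  0.005  0.999]
 [-0.002 -1.     0.005]]
```

Emit:
send_rows:
  moves:
    - [1,0,0,0,0,0,0]
    - [1,0,0,0,0,0,0]
    - [1,0,0,0,0,0,0]
    - [1,0,0,0,0,0,0]

```text
time_s: 7.73
ee_pos: [550.6, -83.6, 101.5]
orientation: [0.709, -0.705, -0.016, 0.018]
contact_force: [-1.3, -0.0, 1.7]
width: 17.3
```

```bash
python3 -c "from h import *; st()"
```

```text
t 7.73 pos [550.6 -83.6 101.5] F [-1.3 -0.   1.7] w 17.3 q7 0.41 xang 2.7 
 [[ 0.999 -0.003 -0.048]
 [ 0.048  0.005  0.999]
 [-0.003 -1.     0.005]]
```

Emit:
send_rows:
  moves:
    - [1,0,0,0,0,-0.6,0]
    - [1,0,0,0,0,-0.6,0]
    - [1,0,0,0,0,-0.6,0]
    - [1,0,0,0,0,-0.6,0]

```text
time_s: 8.07
ee_pos: [549.3, -83.8, 101.5]
orientation: [0.701, -0.697, -0.106, 0.11]
contact_force: [-1.3, 0.8, 1.6]
width: 17.8
```

```bash
python3 - <<'E'
from h import *
s,M=st(); print(s['wrist_torque'])
f=grab('wrist','w4.png'); np.save('w4.npy',f,allow_pickle=True)
E
```

```text
t 8.07 pos [549.3 -83.8 101.5] F [-1.3  0.8  1.6] w 17.8 q7 0.62 xang 17.6 
 [[ 0.953 -0.006 -0.302]
 [ 0.302  0.005  0.953]
 [-0.004 -1.     0.006]]
[-0.05652865  0.31709864 -0.12442738]
```

View pics/w4.png

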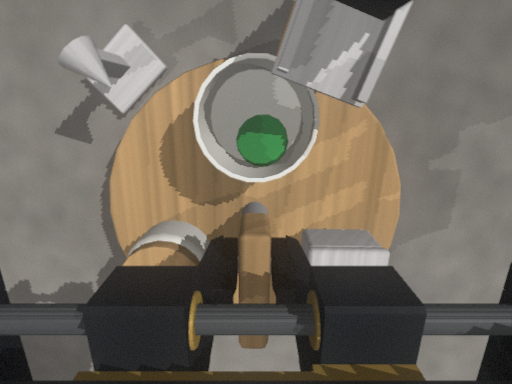

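Emit:
send_rows:
  moves:
    - [1,0,0,0,0,-0.8,0]
    - [1,0,0,0,0,-0.8,0]
    - [1,0,0,0,0,-0.8,0]
    - [1,0,0,0,0,-0.8,0]
    - [1,0,0,0,0,-0.8,0]
    - [1,0,0,0,0,-0.8,0]
    - [1,0,0,0,0,-0.8,0]
    - [1,0,0,0,0,-0.5,0]
    - [1,0,0,0,0,0,0]

```text
time_s: 8.87
ee_pos: [546.6, -85.8, 101.5]
orientation: [0.63, -0.624, -0.325, 0.33]
contact_force: [-0.5, 2.2, 1.8]
width: 17.7
```

```bash
python3 - <<'E'
from h import *
s,M=st(); print(s['wrist_torque'])
f=grab('wrist','w5.png'); np.save('w5.npy',f,allow_pickle=True)
g=np.load('w4.npy',allow_pickle=True).item(); p=plane(g,256,117,72); print('w4 pot',p,np.degrees(np.arctan2(p[1]+85,p[0]-550.5)))
E
```

```text
t 8.87 pos [546.6 -85.8 101.5] F [-0.5  2.2  1.8] w 17.7 q7 1.15 xang 55.2 
 [[ 0.571 -0.01  -0.821]
 [ 0.821  0.004  0.571]
 [-0.003 -1.     0.011]]
[ 0.09735968  0.10426104 -0.05368089]
w4 pot [528.95092451 -16.70622879  72.        ] 107.5123095751148
```

View pics/w5.png

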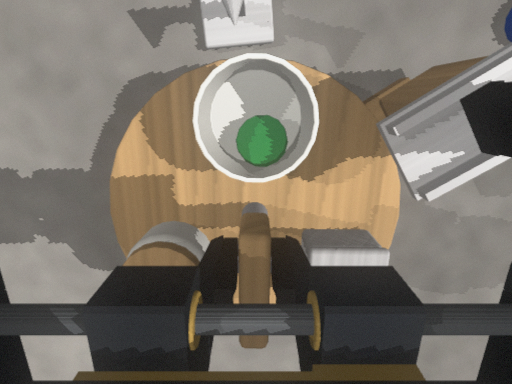

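```bash
python3 - <<'E'
from h import *
f=np.load('w5.npy',allow_pickle=True).item()
for a in ([550.5,-85.],[548.5,-84.]):
  for u,v,z in [(237,23,55),(237,23,62),(256,117,72),(256,57,30)]:
    p=plane(f,u,v,z)[:2]; d=p-a; print(z,p.round(1),np.hypot(*d).round(1),np.degrees(np.arctan2(d[1],d[0])).round(1))
E
```

```text
55 [442.2 -24.5] 124.1 150.8
62 [443.6 -25.1] 122.5 150.7
72 [489.9 -44.6] 72.9 146.3
30 [460.3 -23.9] 109.0 145.9
55 [442.2 -24.5] 121.8 150.8
62 [443.6 -25.1] 120.3 150.7
72 [489.9 -44.6] 70.7 146.1
30 [460.3 -23.9] 106.7 145.7
```

Emit:
send_rows:
  moves:
    - [1,0,0,0,0,-0.4,0]
    - [1,0,0,0,0,-0.4,0]
    - [1,0,0,0,0,0,0]
    - [1,0,0,0,0,0,0]
    - [1,0,0,0,0,0,0]
    - [1,0,0,0,0,0,0]
    - [1,0,0,0,0,0,0]
    - [1,0,0,0,0,0,0]

```text
time_s: 9.58
ee_pos: [546.4, -86.0, 101.4]
orientation: [0.618, -0.612, -0.345, 0.351]
contact_force: [-0.0, 0.4, 2.5]
width: 17.3
```

```bash
python3 - <<'E'
from h import *
s,M=st(); print(s['qvel'].round(4))
f=grab('wrist','w6.png'); np.save('w6.npy',f,allow_pickle=True)
for i in range(3): g=grab('wrist')
st()
E
```

```text
t 9.58 pos [546.4 -86.  101.4] F [-0.   0.4  2.5] w 17.3 q7 1.2 xang 59.0 
 [[ 0.515 -0.011 -0.857]
 [ 0.857  0.004  0.515]
 [-0.003 -1.     0.011]]
[-0.0031  0.0012  0.0027  0.0003 -0.0003 -0.0003 -0.0089]
t 9.78 pos [546.4 -86.  101.5] F [-0.4 -0.8  2.3] w 17.6 q7 1.2 xang 59.0 
 [[ 0.515 -0.011 -0.857]
 [ 0.857  0.004  0.515]
 [-0.003 -1.     0.011]]
```

View pics/w6.png

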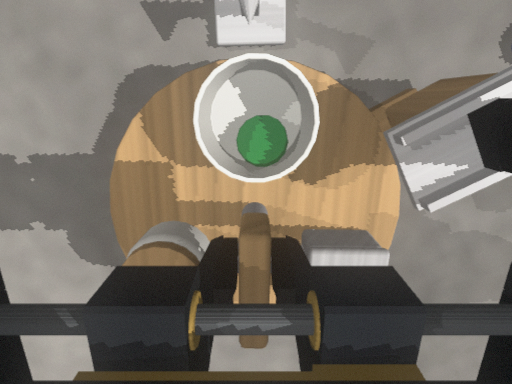

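```bash
python3 -c "
from h import *
print(bot.hand_in()); st()"
```

```text
the job is handed in; nothing more can be done
None
the job is handed in; nothing more can be done
```

The job is handed in. I pressed the ejector to its stop (about 8.5 N), the counter dropped into the pot, and the slide sprang back. I then gripped the knob at 30 N, turned the turntable about 57° counter-clockwise, and handed in while still holding it.

- **Pot position:** by my estimate the pot sits at about 150°, against about 151° for the pointer tip. That is roughly 2 mm from the front spot, against the 10 mm allowed.
- **Stillness:** the tool pose did not change over the last 0.2 s of readings.
- **Counter and slide:** the last wrist image shows the counter in the pot. I saw the slide back at rest right after the press and did not measure its travel at the end.
- **Bystanders:** the arm stayed clear of the mug, pencil box, dish and lamp base, but I did not check their positions again at the end.
- **Disagreements:**
  - The gripper read about 17.5 mm on the 14 mm bar, but the bar and pot turned together with the tool.
  - The top and wrist views placed the turning axis about 3 mm apart.
  - The grasp drifted about 4 mm along x during the turn, well inside the 35 mm limit.

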